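# Clear the teapot and click the tea chest shut

## Task

Tea time is over: the teapot stands in the way of the open tea chest. Lift the teapot by its handle off its stand, keep it upright and set it down in the middle of the round cork trivet (do not let it drop). Then press the hinged lid of the tea chest down, firmly but without forcing it, until its catch snaps and it stays fully shut by itself, leaving the other things on the counter where they are.

Things in the scene. Friction and masses are not known exactly. Their poses are not given: they have to be found in the camera images.
- teapot: white ceramic teapot, about 0.55 kg, body 124 mm across and 110 mm high, with an arched handle over its top (182 mm high overall). Origin: centre of its underside; z up; the spout points along its own +x and reaches out to 110 mm from the axis, up to 115 mm high. At the start it stands on the stand, its spout roughly to the robot's left (+y).
- teapot_grip (a point): middle of the teapot's handle bar, 175 mm above the pot's underside, on its axis. The bar is wooden, 14 mm thick, straight for 54 mm, level, along the teapot's own x axis; the lid knob 48 mm below it is the nearest thing beneath.
- stand: fixed round dark steel teapot stand, 120 mm across, its top 50 mm above the counter. It stands in front of the tea chest. Origin: on the counter, below its centre.
- trivet: fixed round cork trivet, 160 mm across and 8 mm thick, on the left or the right of the stand (at the other side is a square wooden tray with a mug). Origin: centre of its underside, on the counter (its top is 8 mm above).
- chest: brown wooden tea chest, 150 mm deep (its x), 200 wide (its y), 70 high without the lid; front faces its own -x, the robot. Origin: centre of its underside, about 32 mm above the counter. It cannot shift or turn, but stands on soft foam feet: pressed from above it sinks about 1.4 mm per N, at most 26 mm, and comes back up; the reading follows. Never push chest or lid with more than 40 N.
- lid (a joint): lid angle in rad: 0 shut, 0.65 widest; starts at 0.38 to 0.55. Flat wooden board, 155 mm from hinge to front edge, 204 wide, 10 thick, opening upward about the chest's rear (+x) top edge. Stiff hinge, sprung open. At about 0.09 a spring catch meets it; 11 to 17 N down near the front edge takes it past the detent (about 0.04), then it snaps to 0 and stays. Let go before, it rises to about 0.3.
- lid_front (a point): middle of the lid's front edge, on its top (outer) face; moves with the lid. With the lid shut it lies 80 mm in front of the chest's centre and 80.5 mm above its underside. As the chest sinks under the push, follow the lid down, some 12 to 20 mm below where it would lie shut on the unloaded chest, until it snaps and the force drops.
- lid_hinge (a point): middle of the lid's hinge axis (the axis is the chest's y), 75 mm behind the chest's centre and 70 mm above its underside. The lid's top face lies 10.5 mm above this axis when shut.
- shelf: fixed open wire shelf over the tea chest, 220 mm deep (its x), 360 wide (its y), on four 12 mm legs near its corners. Origin: on the counter below its centre (about the chest's centre). Its front bar is 110 mm in front of its centre, 30 mm ahead of the shut lid's edge: a tool pointing straight down cannot reach the lid; tilt it 40 to 45 degrees, pointing forward and down below the bar.
- shelf_front (a point): middle of the shelf's front bar, at its underside, 385 mm above the counter
- mug: blue mug, 76 mm across, 85 mm high, on a square 130 mm wooden tray (8 mm thick). Bystander. Origin: centre of its underside.
- spice_jar: small glass jar with a steel cap, 44 mm across, 100 mm high, below the shelf beside the chest. Bystander. Origin: centre of its underside.
- coffee_jar: amber jar with a black cap, 76 mm across, 150 mm high. Bystander. Origin: centre of its underside.
- french_press: glass coffee press with a black lid and handle, 96 mm across (145 mm with its handle), 211 mm high. Bystander. Origin: centre of its underside.
- tumbler: glass tumbler, 68 mm across, 85 mm high. Bystander. Origin: centre of its underside.
- sugar_bowl: white lidded sugar bowl, 90 mm across, 85 mm high. Bystander. Origin: centre of its underside.
Things that resemble listed ones, but are neither listed nor needed, are in the scene too. What is shaped like the teapot but purple is not meant.

How it is judged:
On the way, in this order (a step that is already met when the one before it is completed fails the run):
1. the teapot stands upright on the trivet, let go, while the lid is still open (horizontal distance between teapot and trivet below 0.025 m and z of teapot in the frame of trivet below 0.014 m and angle between teapot's own z axis and vertical below 0.1 rad and linear speed of teapot below 0.03 m/s and contact force between the fingers and teapot below 0.05 N and value of joint lid above 0.2 rad), for 0.2 s.
2. the lid is pressed fully shut (value of joint lid below 0.02 rad), for 0.2 s.
At the end, for the whole second after the job is handed in: The teapot stands upright (within 0.1 rad), at rest, on the cork trivet, its axis within 25 mm of the trivet's centre, and the tea chest's lid stays shut by itself (angle below 0.02 rad) (horizontal distance between teapot and trivet below 0.025 m and z of teapot in the frame of trivet below 0.014 m and angle between teapot's own z axis and vertical below 0.1 rad and linear speed of teapot below 0.03 m/s and value of joint lid below 0.02 rad); the robot touches nothing.
It fails at once if the teapot is tipped by more than 0.6 rad (angle between teapot's own z axis and vertical above 0.6 rad).
It fails at once if the teapot is let go more than 20 mm above the trivet (horizontal distance between teapot and trivet below 0.12 m and z of teapot in the frame of trivet above 0.028 m and contact force between each of the fingers, the arm and teapot below 0.05 N).
It fails at once if the tea chest or its lid is pushed with more than 40 N (contact force between any of the fingers, the arm and chest above 40 N).
It fails at once if another thing on the counter is shifted by more than 30 mm or knocked over (distance of any of mug, spice_jar, coffee_jar, french_press, tumbler, sugar_bowl from where it was at the start of the episode above 0.03 m or angle between any of mug, spice_jar, coffee_jar, french_press, tumbler, sugar_bowl's own z axis and vertical above 0.5 rad).
It also fails if it takes over 64 s, if anything falls off the work surface, if the arm or the gripper's body presses on something with over 40 N, if the wrist force passes 120 N, or if a joint passes its speed limit or range.

## Robot

A 6-joint arm with a two-finger parallel gripper is mounted at the origin on the work surface. World frame = base frame: x ahead of the robot, y to its left, z up, the work surface at z = 0. Lengths are in m, angles in rad, forces in N, time in s.
With the tool pointing down it reaches from about 0.275 to 1 m from the base axis. Payload 8.4 kg.
Tool frame: the origin (TCP) lies between the finger pads, 19 mm behind the fingertips; this is the grasp point; z points along the fingers, y is the direction in which the jaws open and shut (so a half turn about z gives the same grasp; the last joint's range is limited). The gripper opens to 85 mm and grips with 20 to 120 N. Pads are 22 mm wide; open, the fingers measure 114 mm over their backs; the gripper's body (76 mm by 85 mm) begins 54 mm behind the grasp point. The pads swing forward as they close: fully open they stand 13 mm farther back than shut.
Start: joints at [-1.238, 0.353, 1.633, -0, 1.155, -0.002], TCP at [0.205, -0.59, 0.25] pointing down, gripper open.
Joint ranges: [-2.63, 2.63], [-0.92, 2.1], [0.06, 2.66], [-1.3, 4.44], [0, 2.69], [-3.02, 3.02]. Speed limits (rad/s): [2.22, 2.22, 2.79, 3.14, 3.14, 3.14].

## Interface

Orientations are given as a rotation vector (axis times angle).
In Python, from cell import ctrl gives the robot as it stands.
- The arm moves only by the tool step_arm, never from a script. Its argument "commands" is one flat list of numbers, 7 for each row, row after row: the shift along the tool's x, y, z in cm, then the turn, a rotation vector about the tool's x, y, z in rad, then the closure, from 0 (fully open) to 1 (shut). In form: [dx, dy, dz, ax, ay, az, hand, dx, dy, dz, ax, ay, az, hand, ...]. A call has 1 to 12 rows; each row is the pose to reach, as a shift and turn from the pose commanded when the call began, along the tool's axes at that moment; what a row does not reach only later rows make up. A row lasts 1/12 s, in which the tool goes at most 41.7 mm and 7.16 degrees, less where a joint would pass 70% of its speed; a pose out of reach is approached as far as the arm can. A call with a gripper value outside its range is refused whole. The fingers move at their own pace and stop on an object; the grip force is fixed at half the most. Time passes only in rows, so rows that repeat a pose let the fingers close. It gives the time, the measured TCP pose, the force and the opening at its end, in the units of the state.
- ctrl.get_obs(): the state, without advancing time (a new reading comes with each control period).
- ctrl.camera(name): name is "side" or "top" or "wrist"; returns (picture, depth): 384x512x3 uint8, blue, green, red; 384x512 float32, m along the optical axis (not along the pixel's ray), 0 where there is no reading.
- ctrl.camera_info(name): a dict with "intrinsics" (3x3 intrinsics, pixels), "dist_coeffs" ([k1, k2, p1, p2, k3] as OpenCV has them; the pictures are not rectified), "R" (3x3) and "t" (3): a world point X has camera coordinates R X + t. Camera axes: x right, y down, z forward; pixel columns grow to the right and rows downward; lengths in m; the calibration is good to about 2 mm. A picture is of the moment at which its call begins: read the wrist's pose just before it. camera_info takes no time and is no camera call; for the wrist camera it gives the pose at the moment of the call.
- ctrl.finish_job(): hands the job in, once; it reports no verdict.
Trained networks look in the newest picture that a camera, given by its name, has taken for a name from the list of things; names that differ only in an ending like _2 or _b are one class to them, and where a whole thing is asked for, a point or a joint stands for the part that bears it (a point fixed in the world has none). Each returns a list of dicts, best first, with "conf" (0 to 1); they miss things now and then, are a little off and sometimes report something else, mostly with a low value. They report only what shows in the picture. A call takes as long as a camera call. They do not tell look-alikes from the thing itself.
- ctrl.look_for(name, camera): "bbox" ([centre column, centre row, width, height] in pixels, round what is visible of it).
The state is a dict: "t": time; "joint_positions": joint angles; "qvel": joint speeds; "joint_efforts": joint torques, N m; "eef_pos": TCP position; "eef_rot": TCP orientation; "ft_force": force on the tool from outside, world axes, zero at the start; "torque": the same for the moment, N m; "gripper_width": opening from 0.0 (shut) to 1.0 (fully open).
Only numpy, scipy, OpenCV 4.12 (cv2) and the standard library are available. Lean on these libraries where they do the work, as an engineer would, in place of code of your own. Each camera call takes 0.05 s, during which the arm holds its last target. There are 200 camera calls.

## Working session

There is one attempt and no reset: what is moved stays moved. The work goes in short steps, Python scripts to look and compute and a tool call to move; the robot and the scene stay as the last step left them, time stands still between calls to the robot, and variables do not carry over. Pictures are saved under pics/ and viewed, about 8 in all and at most 12, crops included, and the job is handed in when it is done.

Besides the shell and the picture viewer there is one more tool, called after "Call:" as name(argument=value, ...) on one line, values as JSON. step_arm: Moves the arm, as the interface text tells. Its arguments: {"type":"object","properties":{"commands":{"type":"array","items":{"type":"number"}}},"required":["commands"]}

```bash
mkdir -p pics; ls
python3 - <<'E'
from cell import ctrl
import cv2, numpy as np
for c in("top","side"):
    p,d=ctrl.camera(c); cv2.imwrite(f"pics/{c}0.png",p); np.save(f"pics/{c}0.npy",d)
    i=ctrl.camera_info(c); print(c,i)
    for n in("teapot","stand","trivet","chest","mug","lid_front"):
        print(n,[(round(o['conf'],2),[int(v) for v in o['bbox']]) for o in ctrl.look_for(n,c)][:4])
print(ctrl.get_obs())
E
```

```text
pics
top {'intrinsics': array([[425.77932705,   0.        , 256.12374358],
       [  0.        , 425.77932705, 192.25304507],
       [  0.        ,   0.        ,   1.        ]]), 'dist_coeffs': array([-0.14996291,  0.        ,  0.        ,  0.        ,  0.        ]), 'R': array([[-0.00128692, -0.99999711,  0.00203103],
       [-0.9951171 ,  0.00108019, -0.09869546],
       [ 0.09869298, -0.00214813, -0.99511561]]), 't': array([-0.04748407,  0.51038016,  1.70707714])}
teapot [(0.72, [326, 272, 30, 30]), (0.68, [261, 207, 31, 38]), (0.58, [380, 250, 32, 29])]
stand []
trivet [(0.86, [307, 221, 35, 39])]
chest [(0.91, [257, 149, 52, 49])]
mug [(0.91, [180, 222, 26, 25])]
lid_front [(0.84, [254, 147, 52, 38])]
side {'intrinsics': array([[366.41480122,   0.        , 255.91092796],
       [  0.        , 366.41480122, 190.35247648],
       [  0.        ,   0.        ,   1.        ]]), 'dist_coeffs': array([0.0348467, 0.       , 0.       , 0.       , 0.       ]), 'R': array([[-0.99538097, -0.09545246,  0.01027374],
       [-0.07464283,  0.70216416, -0.70809176],
       [ 0.06037525, -0.70558
[... 360 characters left out ...]
38, 42])]
{'t': 0.7, 'joint_positions': array([-1.23840454e+00,  3.52965288e-01,  1.63336689e+00,  2.31968088e-06,
        1.15522820e+00, -2.44797266e-03]), 'qvel': array([ 8.73470216e-04,  9.35260417e-04, -7.25741913e-04, -1.27405298e-03,
        3.26807883e-05, -7.05691155e-04]), 'joint_efforts': array([ 2.62496345e-03, -6.05007648e+01, -3.42385089e+01,  2.76745068e-04,
        1.16575357e-03, -3.56423648e-06]), 'eef_pos': array([ 0.20536303, -0.59031216,  0.25001685]), 'eef_rot': array([3.09763609e+00, 5.23504723e-01, 1.16136345e-05]), 'ft_force': array([-0.45689703,  0.46024449, -0.44141604]), 'torque': array([-0.02634788,  0.01023   ,  0.03135696]), 'gripper_width': 1.0023574371624127}
```

```bash
python3 -c "
import cv2,numpy as np
a=cv2.imread('pics/top0.png');b=cv2.imread('pics/side0.png')
cv2.imwrite('pics/both.png',cv2.resize(np.vstack([a,b]),None,fx=.78,fy=.78))"
```

```text
(no output)
```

View pics/top0.png

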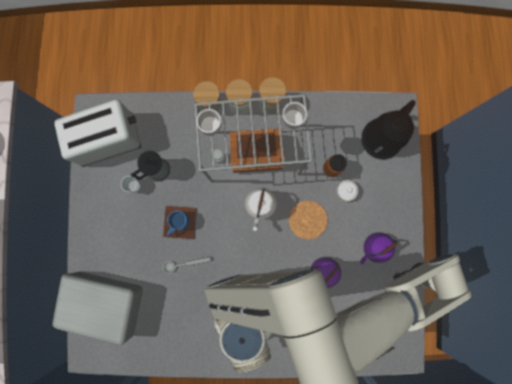

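View pics/side0.png

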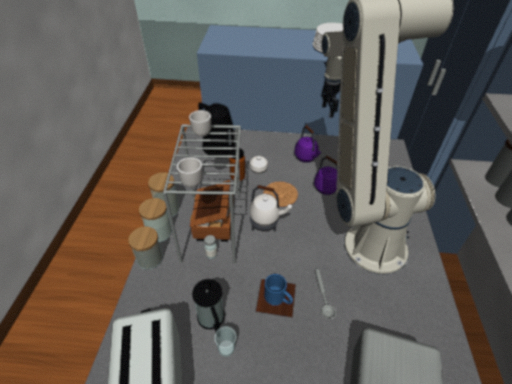

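The top view shows the white pot on its stand at (261,205), with its spout at (255,228). The cork trivet is at (307,221), and the chest is at (257,149) under the shelf. These could be mistaken for the teapot:
- purple pot at (325,271)
- purple pot at (380,248)
- white sugar bowl at (347,190)
- black kettle at (388,133)

I choose the white pot at (261,205). In the images its spout points towards the robot, not to +y as described, so I'll measure it.

```bash
cat > h.py <<'E'
import cv2, numpy as np
from cell import ctrl
from scipy.spatial.transform import Rotation as Ro
def cloud(c,d,info=None):
    i=info or ctrl.camera_info(c); h,w=d.shape
    uv=np.stack(np.meshgrid(np.arange(w),np.arange(h)),-1).reshape(-1,1,2).astype(float)
    n=cv2.undistortPoints(uv,i["intrinsics"],i["dist_coeffs"]).reshape(-1,2)
    P=np.c_[n,np.ones(len(n))]*d.reshape(-1,1)
    W=((P-i["t"])@i["R"]).reshape(h,w,3); W[d<=0]=np.nan
    return W
def circ(p):
    A=np.c_[2*p,np.ones(len(p))]; s=np.linalg.lstsq(A,(p**2).sum(1),rcond=None)[0]
    return s[:2],np.sqrt(s[2]+s[:2]@s[:2])
E
python3 - <<'E'
from h import *
for c,boxes in dict(top=dict(pot=(235,180,290,240),triv=(285,198,332,245),chest=(228,125,290,175)),side=dict(pot=(240,180,300,240),triv=(266,175,305,212),chest=(185,170,240,245))).items():
    p=cv2.imread(f"pics/{c}0.png"); W=cloud(c,np.load(f"pics/{c}0.npy")); hsv=cv2.cvtColor(p,cv2.COLOR_BGR2HSV)
    def cut(k,m):
        x0,y0,x1,y1=boxes[k]; q=W[y0:y1,x0:x1].reshape(-1,3); hh=hsv[y0:y1,x0:x1].reshape(-1,3).astype(int)
        ok=m(q,hh)&~np.isnan(q[:,0]); return q[ok]
    with np.errstate(invalid='ignore'):
        b=cut('pot',lambda q,h:(q[:,2]>.19))
        print(c,'bar',len(b),b.min(0),b.max(0),b.mean(0))
        bb=cut('pot',lambda q,h:(q[:,2]>.216)); 
        if len(bb)>3: print(' top bar',np.round(bb,3).tolist()[:30])
        body=cut('pot',lambda q,h:(q[:,2]>.09)&(q[:,2]<.13)&(h[:,1]<60)); 
        if len(body)>5: print(' body',len(body),body.min(0),body.max(0),circ(body[:,:2]))
        t=cut('triv',lambda q,h:(q[:,2]<.03)&(h[:,1]>90)&(h[:,2]>90)); print(' triv',len(t),t.min(0),t.max(0),(t.min(0)+t.max(0))/2,t.mean(0))
        l=cut('chest',lambda q,h:(q[:,2]>.08)&(q[:,2]<.25)&(h[:,1]>90)&(h[:,0]<15)); print(' chest',len(l),l.min(0),l.max(0),np.median(l,0))
p=cv2.imread("pics/top0.png");s=cv2.imread("pics/side0.png")
f=lambda i,x0,y0,x1,y1:cv2.resize(i[y0:y1,x0:x1],(500,300),interpolation=cv2.INTER_CUBIC)
cv2.imwrite("pics/crop1.png",np.vstack([f(p,185,120,335,250)[:, :],f(s,165,130,315,260)]))
E
```

```text
top bar 98 [ 0.40970581 -0.07656082  0.19525275] [ 0.50859931 -0.05076681  0.23806821] [ 0.45658171 -0.06439938  0.22423957]
 top bar [[0.495, -0.069, 0.224], [0.496, -0.073, 0.218], [0.495, -0.076, 0.22], [0.491, -0.069, 0.227], [0.491, -0.072, 0.232], [0.492, -0.076, 0.222], [0.488, -0.065, 0.22], [0.487, -0.069, 0.231], [0.487, -0.072, 0.229], [0.487, -0.076, 0.23], [0.484, -0.065, 0.23], [0.483, -0.069, 0.234], [0.484, -0.072, 0.231], [0.484, -0.076, 0.222], [0.48, -0.065, 0.228], [0.48, -0.069, 0.229], [0.48, -0.072, 0.232], [0.48, -0.076, 0.23], [0.477, -0.065, 0.226], [0.477, -0.069, 0.227], [0.476, -0.072, 0.232], [0.477, -0.076, 0.222], [0.473, -0.062, 0.227], [0.473, -0.065, 0.231], [0.473, -0.069, 0.228], [0.473, -0.072, 0.233], [0.469, -0.061, 0.232], [0.469, -0.065, 0.23], [0.469, -0.069, 0.232], [0.469, -0.072, 0.229]]
 body 173 [ 0.3789638  -0.12434299  0.09051423] [ 0.51733421 -0.00472722  0.12983732] (array([ 0.45571805, -0.06439827]), np.float64(0.058321520800867034))
 triv 1141 [ 0.32400301 -0.3360823  -0.00738906] [ 0.47627116 -0.18211054  0.02236141] [ 0.40013709
[... 770 characters left out ...]
], [0.46, -0.062, 0.229], [0.456, -0.061, 0.231], [0.452, -0.063, 0.229], [0.449, -0.065, 0.228], [0.491, -0.062, 0.22], [0.487, -0.061, 0.222], [0.483, -0.056, 0.228], [0.479, -0.054, 0.229], [0.475, -0.056, 0.228], [0.471, -0.06, 0.224], [0.467, -0.058, 0.226]]
 body 273 [ 0.37162151 -0.07078617  0.0902643 ] [0.52166051 0.00217514 0.12993082] (array([ 0.4562575 , -0.06548026]), np.float64(0.06324817338367823))
 triv 491 [ 0.3206469  -0.34385858 -0.00356875] [ 0.46502716 -0.17305982  0.0164228 ] [ 0.39283703 -0.2584592   0.00642703] [ 0.38328368 -0.26218959  0.00642602]
 chest 1322 [ 0.56440605 -0.15129725  0.08000935] [0.75595282 0.14515208 0.24775358] [ 0.67126532 -0.00454515  0.13560124]
```

View pics/crop1.png

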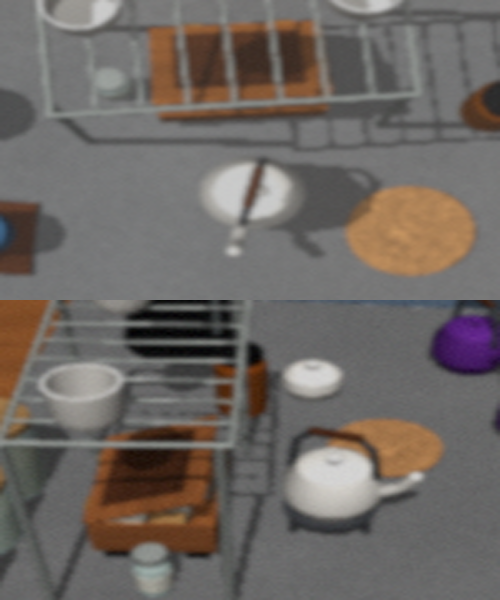

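```bash
cat >> h.py <<'E'
def down(yang):  # tool pointing down (tilted none), tool y at world angle yang (deg)
    a=np.radians(yang); y=np.array([np.cos(a),np.sin(a),0]); z=np.array([0,0,-1.]); return np.c_[np.cross(y,z),y,z]
def go(pos,R=None,show=True):
    o=ctrl.get_obs(); R0=Ro.from_rotvec(o["eef_rot"]).as_matrix(); R=R0 if R is None else R
    s=R0.T@(np.array(pos)-o["eef_pos"])*100; a=Ro.from_matrix(R0.T@R).as_rotvec()
    print("shift",np.round(s,2),"turn",np.round(a,3),"t",round(o["t"],2),"pos",np.round(o["eef_pos"],4),"F",np.round(o["ft_force"],1),"w",round(o["gripper_width"],3))
E
python3 - <<'E'
from h import *
go((.3,-.45,.36)); go((.458,-.063,.34),down(-104.5)); go((.458,-.063,.34),down(75.5))
E
```

```text
shift [ 13.55 -10.14 -11.  ] turn [0. 0. 0.] t 0.7 pos [ 0.2054 -0.5903  0.25  ] F [-0.5  0.5 -0.4] w 1.002
shift [ 41.19 -41.5   -9.  ] turn [ 0.    -0.     0.588] t 0.7 pos [ 0.2054 -0.5903  0.25  ] F [-0.5  0.5 -0.4] w 1.002
shift [ 41.19 -41.5   -9.  ] turn [ 0.     0.    -2.554] t 0.7 pos [ 0.2054 -0.5903  0.25  ] F [-0.5  0.5 -0.4] w 1.002
```

Call:
step_arm(commands=[2,-2,-6,0,0,0,0,5,-5,-9,0,0,0.05,0,41.2,-41.5,-9,0,0,0.588,0,41.2,-41.5,-9,0,0,0.588,0,41.2,-41.5,-9,0,0,0.588,0,41.2,-41.5,-9,0,0,0.588,0,41.2,-41.5,-9,0,0,0.588,0,41.2,-41.5,-9,0,0,0.588,0,41.2,-41.5,-9,0,0,0.588,0,41.2,-41.5,-9,0,0,0.588,0,41.2,-41.5,-9,0,0,0.588,0,41.2,-41.5,-9,0,0,0.588,0])

```text
t: 1.7
eef_pos: [0.4043, -0.1744, 0.3351]
eef_rot: [3.116, -0.397, 0.002]
ft_force: [1.1, -0.5, -0.7]
gripper_width: 1.002
```

Run:
```python
from h import *
go((.458,-.063,.34),down(-104.5))
```

```text
shift [  2.41 -12.14  -0.49] turn [ 0.    -0.001 -0.   ] t 1.7 pos [ 0.4043 -0.1744  0.3351] F [ 1.1 -0.5 -0.7] w 1.002
```

Call:
step_arm(commands=[2.4,-11.6,-0.5,0,0,0,0,2.4,-11.6,-0.5,0,0,0,0,2.4,-11.6,-0.5,0,0,0,0,2.4,-11.6,-0.5,0,0,0,0,2.4,-11.6,-0.5,0,0,0,0])

```text
t: 2.12
eef_pos: [0.4567, -0.0684, 0.3397]
eef_rot: [-3.117, 0.391, -0.0]
ft_force: [-0.1, -0.7, -0.2]
gripper_width: 1.002
```

Run:
```python
from h import *
o=ctrl.get_obs(); i=ctrl.camera_info("wrist"); p,d=ctrl.camera("wrist"); cv2.imwrite("pics/w1.png",p)
W=cloud("wrist",d,i)
print("joints",np.round(o["joint_positions"],2))
with np.errstate(invalid='ignore'):
    m=(W[...,2]>.212)&(W[...,2]<.245)&(np.abs(W[...,0]-.458)<.07)&(np.abs(W[...,1]+.063)<.05)
q=W[m]; print(len(q))
if len(q):
    print(q.mean(0),q.min(0),q.max(0)); hi=q[q[:,2]>np.percentile(q[:,2],30)]
    c=hi-hi.mean(0); u=np.linalg.svd(c[:,:2],full_matrices=False)[2][0]; print("bar dir deg",np.degrees(np.arctan2(u[1],u[0])),hi.mean(0))
go((.458,-.063,.34),down(-104.5))
```

```text
joints [-0.15  0.01  1.85  0.    1.28  1.67]
1487
[ 0.46412893 -0.06593807  0.2291907 ] [ 0.41570869 -0.07750795  0.21204153] [ 0.50201109 -0.05206474  0.23429597]
bar dir deg 167.7668489373989 [ 0.46024575 -0.06499129  0.23161917]
shift [ 0.01 -0.68 -0.04] turn [0.    0.    0.002] t 2.17 pos [ 0.4562 -0.0696  0.3396] F [ 0.3 -1.5  0.8] w 1.002
```

View pics/w1.png

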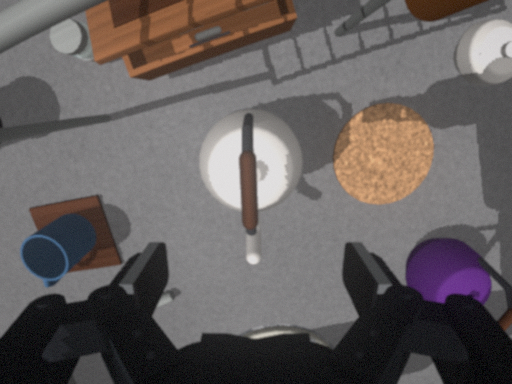

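The white pot's bar is at pixel (249,190), midway between the jaws at columns 150 and 360. The trivet is at (384,153). I go down on the bar.

Run:
```python
from h import *
go((.460,-.065,.223),down(-102.5))
d=ctrl.camera("wrist")[1];i=ctrl.camera_info("wrist");W=cloud("wrist",d,i);p=cv2.imread("pics/w1.png");h=cv2.cvtColor(p,cv2.COLOR_BGR2HSV)
m=np.zeros(d.shape,bool);m[100:208,330:440]=True
m&=(h[...,1]>90)&(h[...,2]>90)&(W[...,2]<.03); q=W[m]; print("triv",q.min(0),q.max(0),(q.min(0)+q.max(0))/2,q.mean(0))
```

```text
shift [ 0.26 -0.54 11.66] turn [ 0.     0.    -0.033] t 2.17 pos [ 0.4562 -0.0696  0.3396] F [ 0.3 -1.5  0.8] w 1.002
triv [ 0.313864   -0.34455343 -0.00184233] [ 0.47491707 -0.18215457  0.01129306] [ 0.39439053 -0.263354    0.00472537] [ 0.39907117 -0.26039199  0.00839139]
```

Call:
step_arm(commands=[0.3,-0.5,3,0,0,-0.03,0,0.3,-0.5,6,0,0,-0.03,0,0.3,-0.5,9,0,0,-0.03,0,0.3,-0.5,11.7,0,0,-0.03,0,0.3,-0.5,11.7,0,0,-0.03,0,0.3,-0.5,11.7,0,0,-0.03,0.6,0.3,-0.5,11.7,0,0,-0.03,1,0.3,-0.5,11.7,0,0,-0.03,1,0.3,-0.5,11.7,0,0,-0.03,1,0.3,-0.5,11.7,0,0,-0.03,1,0.3,-0.5,11.7,0,0,-0.03,1,0.3,-0.5,11.7,0,0,-0.03,1])

```text
t: 3.22
eef_pos: [0.4611, -0.0658, 0.2236]
eef_rot: [-3.122, 0.35, -0.003]
ft_force: [0.6, 2.6, 7.0]
gripper_width: 0.144
```

Run:
```python
from h import *
go((.460,-.065,.223),down(-102.5))
```

```text
shift [-0.13 -0.05  0.06] turn [-0.001 -0.002 -0.005] t 3.22 pos [ 0.4611 -0.0658  0.2236] F [0.6 2.6 7. ] w 0.144
```

Opening is 0.144, about 12 mm, so the bar is held. I lift slowly.

Call:
step_arm(commands=[0,0,-0.5,0,0,0,1,0,0,-1.2,0,0,0,1,0,0,-2.2,0,0,0,1,0,0,-3.5,0,0,0,1,0,0,-4.8,0,0,0,1,0,0,-5.5,0,0,0,1,0,0,-6,0,0,0,1,0,0,-6,0,0,0,1,0,0,-6,0,0,0,1])

```text
t: 3.97
eef_pos: [0.4602, -0.066, 0.2825]
eef_rot: [3.122, -0.35, -0.0]
ft_force: [0.2, -0.1, -6.7]
gripper_width: 0.14
```

Run:
```python
from h import *
c,_=None,None
p,d=ctrl.camera("side"); W=cloud("side",d); h=cv2.cvtColor(p,cv2.COLOR_BGR2HSV)
with np.errstate(invalid='ignore'):
    m=(np.abs(W[...,0]-.46)<.15)&(np.abs(W[...,1]+.065)<.1)&(W[...,2]>.03)&(W[...,2]<.26)
r=np.argwhere(m); y0,x0=r.min(0)-15; y1,x1=r.max(0)+15
cv2.imwrite("pics/lift.png",cv2.resize(p[y0:y1,x0:x1],None,fx=4,fy=4,interpolation=cv2.INTER_CUBIC)); print(x0,y0,x1,y1)
R=down(-102.5)
go((.3995,-.260,.285),R); go((.3995,-.260,.285))
```

```text
209 164 307 245
shift [-1.6  20.26 -0.29] turn [ 0.     0.001 -0.005] t 4.02 pos [ 0.46   -0.0659  0.2821] F [-0.9  0.3 -5.7] w 0.144
shift [-1.6  20.26 -0.29] turn [0. 0. 0.] t 4.02 pos [ 0.46   -0.0659  0.2821] F [-0.9  0.3 -5.7] w 0.144
```

View pics/lift.png

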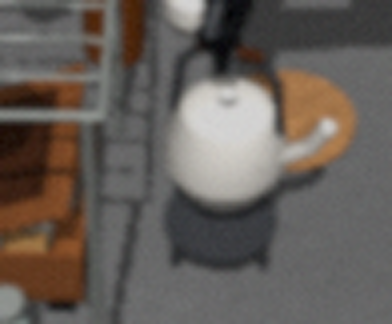

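The pot hangs upright: body at about (222,145) in the crop, clear of the stand at (220,225). I carry it over the trivet.

Call:
step_arm(commands=[-0.1,1,0,0,0,0,1,-0.2,3,0,0,0,0,1,-0.4,5.5,0,0,0,0,1,-0.6,8.2,0,0,0,0,1,-0.8,11,0,0,0,0,1,-1,13.7,0,0,0,0,1,-1.2,16.2,0,0,0,0,1,-1.3,18.2,0,0,0,0,1,-1.4,19.6,0,0,0,0,1,-1.4,20.2,0,0,0,0,1,-1.4,20.3,0,0,0,0,1,-1.4,20.3,0,0,0,0,1])

```text
t: 5.02
eef_pos: [0.4014, -0.2608, 0.2822]
eef_rot: [-3.121, 0.351, 0.001]
ft_force: [-0.8, 0.6, -5.1]
gripper_width: 0.14
```

Call:
step_arm(commands=[0,0,1,0,0,0,1,0,0,2.5,0,0,0,1,0,0,4.2,0,0,0,1,0,0,5.8,0,0,0,1,0,0,7.2,0,0,0,1,0,0,8,0,0,0,1,0,0,8.6,0,0,0,1,0,0,8.6,0,0,0,1,0,0,8.6,0,0,0,1])

```text
t: 5.77
eef_pos: [0.402, -0.2606, 0.1967]
eef_rot: [-3.122, 0.349, 0.0]
ft_force: [-0.4, 0.4, -6.6]
gripper_width: 0.142
```

Run:
```python
from h import *
go((.402,-.260,.1816))
p,d=ctrl.camera("top"); W=cloud("top",d); h=cv2.cvtColor(p,cv2.COLOR_BGR2HSV)
with np.errstate(invalid='ignore'):
    near=(np.hypot(W[...,0]-.4,W[...,1]+.26)<.1)
    m=near&(W[...,2]<.02)&(h[...,1]>90)&(h[...,2]>80); q=W[m]; print("triv seen",len(q),q.min(0),q.max(0))
    b=W[near&(W[...,2]>.04)&(W[...,2]<.12)&(h[...,1]<50)&(h[...,2]>120)]; print("body",len(b),b.min(0),b.max(0),circ(b[:,:2]) if len(b)>5 else 0)
cv2.imwrite("pics/over.png",np.vstack([cv2.resize(p[180:270,260:360],(500,300))]))
```

```text
shift [-0.01 -0.06  1.51] turn [0. 0. 0.] t 5.77 pos [ 0.402  -0.2606  0.1967] F [-0.4  0.4 -6.6] w 0.142
triv seen 196 [ 0.32394898 -0.32672375 -0.00452485] [ 0.47593526 -0.18185019  0.01727474]
body 156 [ 0.31728545 -0.29954641  0.05997852] [ 0.45332967 -0.19998133  0.11946134] (array([ 0.39010921, -0.25215404]), np.float64(0.05243791137194488))
```

Call:
step_arm(commands=[0,0,0.4,0,0,0,1,0,0,0.8,0,0,0,1,0,0,1.1,0,0,0,1,0,0,1.3,0,0,0,1,0,0,1.4,0,0,0,1,0,0,1.4,0,0,0,1])

```text
t: 6.32
eef_pos: [0.4016, -0.2608, 0.1823]
eef_rot: [-3.122, 0.35, 0.001]
ft_force: [-0.3, -1.0, -6.8]
gripper_width: 0.143
```

Call:
step_arm(commands=[0,0,0.1,0,0,0,1,0,0,0.2,0,0,0,1,0,0,0.2,0,0,0,1])

```text
t: 6.57
eef_pos: [0.4026, -0.2612, 0.1816]
eef_rot: [3.122, -0.35, 0.003]
ft_force: [0.3, 2.1, 4.3]
gripper_width: 0.141
```

It has landed, since the force went from -6.8 to +4.3 N. I open and rise.

Call:
step_arm(commands=[0,0,-0.1,0,0,0,0.7,0,0,-0.1,0,0,0,0.3,0,0,-0.1,0,0,0,0,0,0,-0.1,0,0,0,0,0,0,-0.1,0,0,0,0,0,0,-1,0,0,0,0,0,0,-3,0,0,0,0,0,0,-6,0,0,0,0,0,0,-10,0,0,0,0,0,0,-14,0,0,0,0,0,0,-16,0,0,0,0,0,0,-16,0,0,0,0])

```text
t: 7.57
eef_pos: [0.4036, -0.2621, 0.3465]
eef_rot: [3.118, -0.349, 0.012]
ft_force: [0.9, -0.8, 0.4]
gripper_width: 0.997
```

Run:
```python
from h import *
go((.4,-.26,.34))
p,d=ctrl.camera("side"); W=cloud("side",d); h=cv2.cvtColor(p,cv2.COLOR_BGR2HSV)
pt,dt=ctrl.camera("top"); Wt=cloud("top",dt); ht=cv2.cvtColor(pt,cv2.COLOR_BGR2HSV)
np.savez("pics/s2.npz",W=W,Wt=Wt,p=p,pt=pt)
with np.errstate(invalid='ignore'):
  for W_,h_ in((W,h),(Wt,ht)):
    near=(np.hypot(W_[...,0]-.4,W_[...,1]+.26)<.1)
    b=W_[near&(W_[...,2]>.03)&(W_[...,2]<.09)&(h_[...,1]<60)&(h_[...,2]>100)]; print("body",len(b),circ(b[:,:2]) if len(b)>5 else 0)
    r=W_[near&(W_[...,2]>.165)&(W_[...,2]<.22)]; print("bar",len(r), r.mean(0) if len(r) else 0, r.max(0) if len(r) else 0)
  # lid: brown points beneath the shelf
  for n,W_,h_ in(("side",W,h),("top",Wt,ht)):
    m=(h_[...,1]>90)&(h_[...,0]<16)&(W_[...,0]>.54)&(W_[...,0]<.78)&(np.abs(W_[...,1]+.048)<.125)&(W_[...,2]>.04)&(W_[...,2]<.26)
    q=W_[m]; print(n,len(q),q.min(0),q.max(0))
    up=q[(q[:,2]>.11)]
    for it in range(4):
        A=np.c_[up[:,0],up[:,1],np.ones(len(up))]; s=np.linalg.lstsq(A,up[:,2],rcond=None)[0]; e=up[:,2]-A@s; up=up[np.abs(e)<max(.006,1.5*e.std())]
    print(" plane",s,"angle",np.arctan(-s[0]),"yaw",np.degrees(np.arctan2(s[1],s[0])),len(up),up.min(0),up.max(0))
    # front edge z slices
    for y in(-.12,-.08,-.05,-.02,.02):
        t=up[np.abs(up[:,1]-y)<.012]
        if len(t): k=t[:,0].argmin(); print("  y",y,"front",t[k], "rear",t[t[:,0].argmax()])
cv2.imwrite("pics/side2.png",cv2.resize(p[120:260,160:340],(720,560),interpolation=cv2.INTER_CUBIC))
for n in("chest","lid","shelf"):
  for c in("side","top"): print(n,c,[(round(o['conf'],2),[int(v) for v in o['bbox']]) for o in ctrl.look_for(n,c)][:2])
```

```text
shift [-0.4  -0.13  0.65] turn [0. 0. 0.] t 7.57 pos [ 0.4036 -0.2621  0.3465] F [ 0.9 -0.8  0.4] w 0.997
body 292 (array([ 0.39683844, -0.26063084]), np.float64(0.06310139701142814))
bar 66 [ 0.39973029 -0.25245612  0.18202079] [ 0.44370352 -0.23750012  0.19289983]
body 103 (array([ 0.39531802, -0.25763074]), np.float64(0.056292814143043574))
bar 7 [ 0.36494416 -0.25342688  0.17762737] [ 0.37322991 -0.25049772  0.18580771]
side 1581 [ 0.59012838 -0.15007823  0.04022224] [0.75643433 0.0628125  0.17440198]
 plane [-0.42327877 -0.030996    0.42654639] angle 0.4004118469140867 yaw -175.81180090177727 1039 [ 0.60021469 -0.15007823  0.11011641] [0.7534749  0.06224367 0.1721398 ]
  y -0.12 front [ 0.61096739 -0.12187539  0.16652728] rear [ 0.74689452 -0.10964362  0.11175105]
  y -0.08 front [ 0.61046093 -0.09143976  0.16781183] rear [ 0.7491814  -0.08063666  0.11130935]
  y -0.05 front [ 0.60723179 -0.04434728  0.17030913] rear [ 0.74843458 -0.05991728  0.11516852]
  y -0.02 front [ 0.6053347  -0.0310281   0.16733673] rear [ 0.74604017 -0.00936634  0.11045167]
  y 0.02 front [0.6010206  0.
[... 354 characters left out ...]
4  0.17421623] rear [ 0.75234147 -0.12656672  0.11017093]
  y -0.08 front [ 0.61008133 -0.07750528  0.17042108] rear [ 0.74385267 -0.07526294  0.11166569]
  y -0.05 front [ 0.61039803 -0.05874141  0.16864717] rear [ 0.74792098 -0.04379839  0.11160042]
  y -0.02 front [ 0.60539324 -0.02499476  0.17591934] rear [ 0.74391919 -0.0123268   0.11162651]
  y 0.02 front [0.60163835 0.03111392 0.17624713] rear [0.74420401 0.01131214 0.11067041]
chest side [(0.73, [212, 210, 39, 62])]
chest top [(0.7, [258, 151, 48, 47])]
lid side [(0.97, [211, 204, 35, 44])]
lid top [(0.95, [254, 148, 54, 35])]
shelf side [(0.69, [203, 186, 76, 150]), (0.57, [264, 220, 27, 23])]
shelf top [(0.64, [254, 139, 117, 87])]
```

View pics/side2.png

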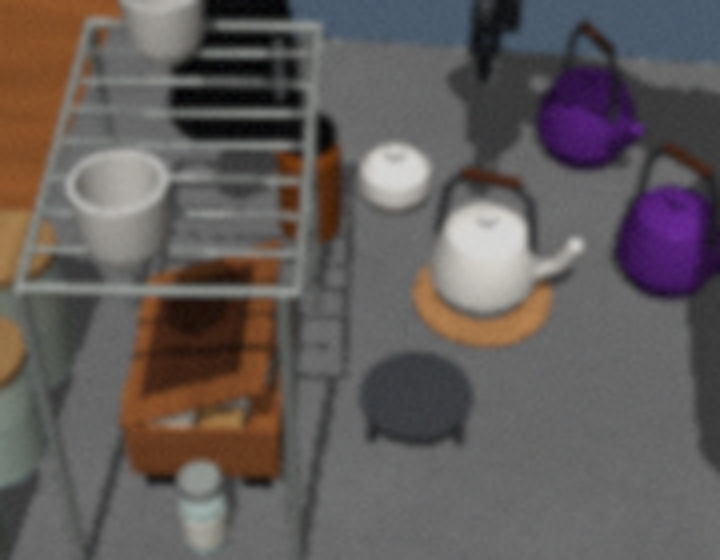

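The pot stands upright on the cork at (485,255) in the crop, about 3 mm off the trivet's centre. The lid is open at about 0.40 rad, with its front edge near (0.6065,-0.048,0.170) and the hinge near x = 0.745. Next I close the fingers and move to a tilted pose in front of the shelf bar.

```bash
cat >> h.py <<'E'
def tilt(deg,az=0):
    a=np.radians(deg); z=np.array([np.sin(a),0,-np.cos(a)]); y=np.array([0,-1.,0]); return Ro.from_euler("z",az,degrees=True).as_matrix()@np.c_[np.cross(y,z),y,z]
E
python3 - <<'E'
from h import *
go((.49,-.05,.29),tilt(42))
z=np.load("pics/s2.npz"); 
for k in("W","Wt"):
    W=z[k]
    with np.errstate(invalid='ignore'): q=W[(W[...,2]>.37)&(W[...,2]<.42)&(W[...,0]>.5)&(W[...,0]<.6)&(np.abs(W[...,1]+.05)<.25)]
    print(len(q),q.min(0),q.max(0),q.mean(0))
E
```

```text
shift [  4.   -22.49   4.96] turn [ 0.081  0.732 -0.213] t 7.97 pos [ 0.4013 -0.2605  0.3395] F [ 1.1  0.9 -0.3] w 1.001
332 [ 0.54565292 -0.22316567  0.37048337] [0.5997402  0.14706758 0.39680705] [ 0.57120096 -0.00754611  0.3893281 ]
453 [ 0.54578358 -0.22620465  0.37210177] [0.5995602  0.14182433 0.39978844] [ 0.56990291 -0.0294043   0.39045197]
```

Call:
step_arm(commands=[0.5,-2,0.5,0,0,0,1,1.5,-6,1.3,0.02,0.12,-0.04,1,2.2,-10,2.2,0.03,0.24,-0.07,1,2.8,-14,3,0.05,0.36,-0.1,1,3.4,-17.5,3.8,0.06,0.48,-0.14,1,3.8,-20.5,4.4,0.07,0.6,-0.17,1,4,-22.5,5,0.081,0.732,-0.213,1,4,-22.5,5,0.081,0.732,-0.213,1,4,-22.5,5,0.081,0.732,-0.213,1,4,-22.5,5,0.081,0.732,-0.213,1])

```text
t: 8.8
eef_pos: [0.4904, -0.0501, 0.2903]
eef_rot: [2.932, -0.0, 1.126]
ft_force: [0.1, -0.4, -0.1]
gripper_width: -0.001
```

Run:
```python
from h import *
o=ctrl.get_obs(); print(np.round(o["joint_positions"],2))
go((.49,-.05,.29),tilt(42))
i=ctrl.camera_info("wrist"); p,d=ctrl.camera("wrist"); cv2.imwrite("pics/w2.png",p); W=cloud("wrist",d,i); h=cv2.cvtColor(p,cv2.COLOR_BGR2HSV)
with np.errstate(invalid='ignore'):
    m=(h[...,1]>90)&(h[...,0]<16)&(W[...,0]>.56)&(W[...,0]<.78)&(np.abs(W[...,1]+.048)<.125)&(W[...,2]>.13)&(W[...,2]<.26)
    up=W[m]
    print(len(up))
    for it in range(5):
        A=np.c_[up[:,0],up[:,1],np.ones(len(up))]; s=np.linalg.lstsq(A,up[:,2],rcond=None)[0]; e=up[:,2]-A@s; up=up[np.abs(e)<max(.004,1.5*e.std())]
    print(s,"angle",np.arctan(-s[0]),len(up),up.min(0),up.max(0))
    for y in(-.12,-.08,-.05,-.02,.02):
        t=up[np.abs(up[:,1]-y)<.01]
        if len(t): print(y,np.round(np.percentile(t[:,0],1),4),t[t[:,0].argmin()])
```

```text
[-0.19 -0.18  2.34  0.45  0.29  1.  ]
shift [-0.06 -0.01 -0.  ] turn [ 0. -0. -0.] t 8.8 pos [ 0.4904 -0.0501  0.2903] F [ 0.1 -0.4 -0.1] w -0.001
10759
[-0.41768187 -0.02616051  0.42332534] angle 0.39565583040239716 10043 [ 0.59822719 -0.15288767  0.13000601] [0.70984523 0.05385507 0.1726404 ]
-0.12 0.6097 [ 0.60891764 -0.11332128  0.16967101]
-0.08 0.607 [ 0.60608809 -0.0774114   0.16854141]
-0.05 0.6051 [ 0.60463716 -0.04077399  0.16914747]
-0.02 0.6029 [ 0.60207465 -0.01330455  0.1698264 ]
0.02 0.6006 [0.59928854 0.02523707 0.16893347]
```

View pics/w2.png

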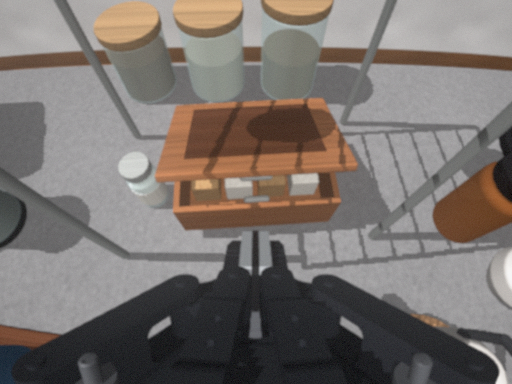

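The lid is seen from the front: its edge runs from (162,175) to (355,168), with its middle at about (258,172) and the closed fingers at (255,240) lined up with it. The spice jar at (140,175) and the legs are clear. I go in under the bar to just above the front edge.

Call:
step_arm(commands=[-1,0,4,0,0,0,1,-2.1,0,8.2,0,0,0,1,-1,0,9.5,0,0,0,1,0.5,0,11.3,0,0,0,1,2,0,13,0,0,0,1,2.9,0,14,0,0,0,1,2.9,0,14,0,0,0,1,2.9,0,14,0,0,0,1])

```text
t: 9.52
eef_pos: [0.6084, -0.0509, 0.2056]
eef_rot: [-2.932, 0.002, -1.128]
ft_force: [-1.0, 0.2, -0.0]
gripper_width: -0.003
```

Run:
```python
from h import *
o=ctrl.get_obs(); print(np.round(o["joint_positions"],2))
go((.6115,-.05,.1865),tilt(42))
# path of TCP following lid with sink s
for th,s in((.396,0),(.3,.004),(.2,.007),(.1,.01),(.05,.015),(.0,.02)):
    r=.143;C=np.array([.7435-r*np.cos(th)+.0105*np.sin(th),.102-s+r*np.sin(th)+.0105*np.cos(th)]); T=C-[.0045,-.0215]
    print(th,np.round(T,4)); go((T[0],-.05,T[1]))
```

```text
[-0.13  0.19  2.22  1.52  0.09 -0.05]
shift [-1.05 -0.09  1.62] turn [ 0.    -0.002 -0.001] t 9.52 pos [ 0.6084 -0.0509  0.2056] F [-1.   0.2 -0. ] w -0.003
0.396 [0.6111 0.1883]
shift [-0.95 -0.09  1.46] turn [0. 0. 0.] t 9.52 pos [ 0.6084 -0.0509  0.2056] F [-1.   0.2 -0. ] w -0.003
0.3 [0.6055 0.1718]
shift [-2.48 -0.08  2.31] turn [0. 0. 0.] t 9.52 pos [ 0.6084 -0.0509  0.2056] F [-1.   0.2 -0. ] w -0.003
0.2 [0.6009 0.1552]
shift [-3.93 -0.08  3.24] turn [0. 0. 0.] t 9.52 pos [ 0.6084 -0.0509  0.2056] F [-1.   0.2 -0. ] w -0.003
0.1 [0.5978 0.1382]
shift [-5.3  -0.08  4.29] turn [0. 0. 0.] t 9.52 pos [ 0.6084 -0.0509  0.2056] F [-1.   0.2 -0. ] w -0.003
0.05 [0.5967 0.1261]
shift [-6.19 -0.08  5.11] turn [0. 0. 0.] t 9.52 pos [ 0.6084 -0.0509  0.2056] F [-1.   0.2 -0. ] w -0.003
0.0 [0.596 0.114]
shift [-7.06 -0.08  5.96] turn [0. 0. 0.] t 9.52 pos [ 0.6084 -0.0509  0.2056] F [-1.   0.2 -0. ] w -0.003
```

Joint 5 is near zero (0.09), so the wrist is turning over through joint 4, which is within range. I move slowly.

Call:
step_arm(commands=[-0.3,0,0.5,0,0,0,1,-0.6,0,0.9,0,0,0,1,-0.9,0,1.3,0,0,0,1,-1.2,0,1.5,0,0,0,1,-1.6,0,1.7,0,0,0,1,-1.6,0,1.7,0,0,0,1])

```text
t: 10.02
eef_pos: [0.6055, -0.0509, 0.1835]
eef_rot: [2.93, -0.001, 1.131]
ft_force: [0.9, -0.4, -0.0]
gripper_width: 0.004
```

Run:
```python
from h import *
o=ctrl.get_obs(); print(np.round(o["joint_positions"],2), o["gripper_width"])
go((.6055,-.05,.172),tilt(42)); go((.601,-.05,.155),tilt(42)); go((.598,-.05,.138),tilt(42))
```

```text
[-0.13  0.23  2.24  2.18  0.11 -0.71] 0.003838054503937304
shift [-0.78 -0.09  0.85] turn [ 0.001 -0.004 -0.   ] t 10.02 pos [ 0.6055 -0.0509  0.1835] F [ 0.9 -0.4 -0. ] w 0.004
shift [-2.25 -0.09  1.81] turn [ 0.001 -0.004 -0.   ] t 10.02 pos [ 0.6055 -0.0509  0.1835] F [ 0.9 -0.4 -0. ] w 0.004
shift [-3.62 -0.09  2.87] turn [ 0.001 -0.004 -0.   ] t 10.02 pos [ 0.6055 -0.0509  0.1835] F [ 0.9 -0.4 -0. ] w 0.004
```

Call:
step_arm(commands=[-0.2,0,0.2,0,0,0,1,-0.4,0,0.4,0,0,0,1,-0.6,0,0.6,0,0,0,1,-0.8,0,0.8,0,0,0,1,-1,0,1,0,0,0,1,-1,0,1,0,0,0,1])

```text
t: 10.52
eef_pos: [0.6051, -0.0506, 0.1696]
eef_rot: [2.93, -0.0, 1.131]
ft_force: [0.8, -0.3, 1.9]
gripper_width: -0.0
```

```bash
cat > lid.py <<'E'
from h import *
def lid():
    r=[]
    for c in("side",):
        p,d=ctrl.camera(c); W=cloud(c,d); h=cv2.cvtColor(p,cv2.COLOR_BGR2HSV)
        with np.errstate(invalid='ignore'): m=(h[...,1]>90)&(h[...,0]<16)&(W[...,0]>.6)&(W[...,0]<.74)&(W[...,1]>-.14)&(W[...,1]<.05)&(W[...,2]>.085)&(W[...,2]<.2)
        up=W[m]
        for it in range(5):
            A=np.c_[up[:,0],up[:,1],np.ones(len(up))]; s=np.linalg.lstsq(A,up[:,2],rcond=None)[0]; e=up[:,2]-A@s; up=up[np.abs(e)<max(.004,1.5*e.std())]
        r.append((round(float(np.arctan(-s[0])),3),len(up),round(float(np.array([.6,-.05,1])@s),4)))
    print("lid",r,"j",np.round(ctrl.get_obs()["joint_positions"],2)); return p
E
python3 - <<'E'
from lid import *
lid(); go((.601,-.05,.155),tilt(42)); go((.598,-.05,.138),tilt(42))
E
```

```text
lid [(0.29, 884, 0.153)] j [-0.13  0.26  2.25  2.42  0.13 -0.95]
shift [-1.3  -0.07  0.81] turn [ 0.001 -0.004 -0.   ] t 10.57 pos [ 0.6052 -0.0507  0.1697] F [-1.  -1.   2.1] w 0.001
shift [-2.66 -0.07  1.87] turn [ 0.001 -0.004 -0.   ] t 10.57 pos [ 0.6052 -0.0507  0.1697] F [-1.  -1.   2.1] w 0.001
```

In contact: the lid is at about 0.29 and the force 2 N. I continue.

Call:
step_arm(commands=[-0.4,0,0.3,0,0,0,1,-0.8,0,0.5,0,0,0,1,-1.2,0,0.8,0,0,0,1,-1.6,0,1.1,0,0,0,1,-2,0,1.4,0,0,0,1,-2.2,0,1.6,0,0,0,1,-2.2,0,1.6,0,0,0,1])

```text
t: 11.15
eef_pos: [0.5993, -0.0505, 0.1423]
eef_rot: [2.931, -0.0, 1.129]
ft_force: [-1.7, -0.2, 2.3]
gripper_width: -0.003
```

Run:
```python
from lid import *
lid(); go((.598,-.05,.13),tilt(42)); go((.597,-.05,.12),tilt(42))
```

```text
lid [(0.1, 915, 0.1232)] j [-0.13  0.31  2.27  2.67  0.2  -1.21]
shift [-0.93 -0.05  0.83] turn [ 0.001 -0.002 -0.   ] t 11.2 pos [ 0.5993 -0.0505  0.1424] F [-1.5 -0.6  1.4] w -0.001
shift [-1.67 -0.05  1.5 ] turn [ 0.001 -0.002 -0.   ] t 11.2 pos [ 0.5993 -0.0505  0.1424] F [-1.5 -0.6  1.4] w -0.001
```

Call:
step_arm(commands=[-0.2,0,0.2,0,0,0,1,-0.4,0,0.4,0,0,0,1,-0.6,0,0.6,0,0,0,1,-0.8,0,0.8,0,0,0,1,-0.8,0,0.8,0,0,0,1])

```text
t: 11.62
eef_pos: [0.5995, -0.0504, 0.1313]
eef_rot: [2.93, -0.0, 1.132]
ft_force: [-1.0, -1.8, 8.0]
gripper_width: -0.001
```

Call:
step_arm(commands=[-0.2,0,0.2,0,0,0,1,-0.4,0,0.4,0,0,0,1,-0.4,0,0.4,0,0,0,1])

```text
t: 11.87
eef_pos: [0.5995, -0.0504, 0.1261]
eef_rot: [2.929, 0.0, 1.133]
ft_force: [-3.3, -0.6, 12.2]
gripper_width: 0.005
```

Run:
```python
from lid import *
lid(); go((.597,-.05,.12),tilt(42))
```

```text
lid [(0.083, 919, 0.1072)] j [-0.13  0.35  2.28  2.76  0.25 -1.3 ]
shift [-0.6  -0.04  0.29] turn [ 0.001 -0.005  0.   ] t 11.92 pos [ 0.5995 -0.0504  0.1262] F [-3.5 -0.8 11.1] w 0.0
```

Call:
step_arm(commands=[-0.2,0,0.15,0,0,0,1,-0.3,0,0.25,0,0,0,1,-0.3,0,0.25,0,0,0,1])

```text
t: 12.17
eef_pos: [0.5981, -0.0504, 0.1215]
eef_rot: [2.93, -0.0, 1.13]
ft_force: [-3.1, -0.8, 9.3]
gripper_width: -0.002
```

Call:
step_arm(commands=[-0.2,0,0.15,0,0,0,1,-0.3,0,0.25,0,0,0,1,-0.3,0,0.25,0,0,0,1])

```text
t: 12.42
eef_pos: [0.5981, -0.0505, 0.118]
eef_rot: [2.93, -0.0, 1.132]
ft_force: [-2.3, -0.2, 7.6]
gripper_width: 0.001
```

Run:
```python
from lid import *
lid(); go((.597,-.05,.12),tilt(42))
```

```text
lid [(-0.009, 944, 0.0988)] j [-0.14  0.37  2.29  2.79  0.27 -1.33]
shift [ 0.05 -0.04 -0.21] turn [ 0.001 -0.004  0.   ] t 12.47 pos [ 0.5981 -0.0504  0.1181] F [-1.7 -0.6  6.7] w -0.002
```

The lid reads about 0 rad and the force fell from 12 to 7 N, so the catch has snapped. I back off.

Call:
step_arm(commands=[0.4,0,-0.5,0,0,0,1,1,0,-1.2,0,0,0,1,2,0,-2.3,0,0,0,1,3,0,-3.5,0,0,0,1,3.5,0,-6,0,0,0,1,3.2,0,-9,0,0,0,1,3,0,-12,0,0,0,1,2.9,0,-15,0,0,0,1,2.9,0,-17.5,0,0,0,1,2.9,0,-17.5,0,0,0,1,2.9,0,-17.5,0,0,0,1])

```text
t: 13.38
eef_pos: [0.5422, -0.0427, 0.2282]
eef_rot: [-2.915, -0.011, -1.128]
ft_force: [0.4, 1.1, -0.5]
gripper_width: 0.001
```

Run:
```python
from lid import *
p=lid(); go((.49,-.05,.29),tilt(42))
W=cloud("side",ctrl.camera("side")[1]); h=cv2.cvtColor(p,cv2.COLOR_BGR2HSV)
with np.errstate(invalid='ignore'):
    b=W[(np.hypot(W[...,0]-.4,W[...,1]+.26)<.1)&(W[...,2]>.03)&(W[...,2]<.09)&(h[...,1]<60)&(h[...,2]>100)]; print("body",circ(b[:,:2]))
cv2.imwrite("pics/end.png",cv2.resize(p[100:370,110:400],None,fx=2.2,fy=2.2,interpolation=cv2.INTER_CUBIC))
```

```text
lid [(-0.005, 942, 0.1101)] j [-0.15  0.04  2.33  1.19  0.13  0.27]
shift [ 0.29  0.6  -7.95] turn [-0.017 -0.005  0.002] t 13.43 pos [ 0.5413 -0.0427  0.2293] F [-0.2 -0.3  0.7] w 0.0
body (array([ 0.39170492, -0.25347354]), np.float64(0.056088528476500164))
```

View pics/end.png

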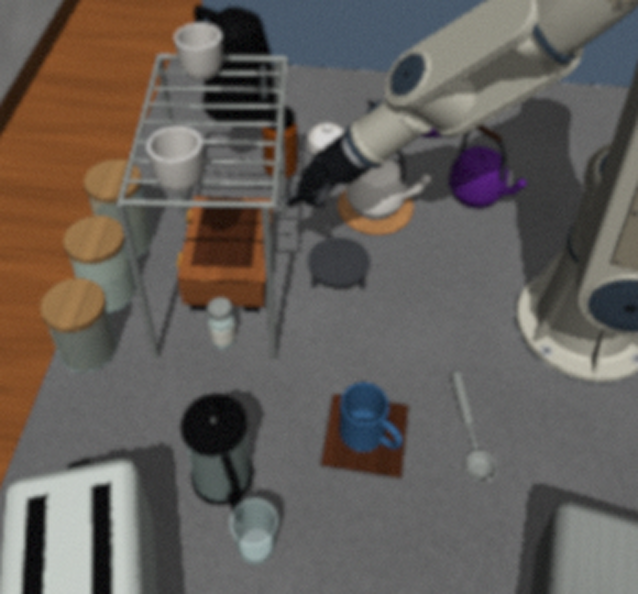

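The lid is flat and shut at (225,235). The pot stands on the trivet at (378,195), partly hidden by the gripper, and the other things are in place. I finish the retreat, let it settle and check once more.

Call:
step_arm(commands=[0.2,0,-2.5,0,0,0,1,0.2,0,-5,0,0,0,1,0.2,0,-7,0,0,0,1,0.2,0,-7,0,0,0,1,0.2,0,-7,0,0,0,1,0.2,0,-7,0,0,0,1,0.2,0,-7,0,0,0,1,0.2,0,-7,0,0,0,1,0.2,0,-7,0,0,0,1])

```text
t: 14.23
eef_pos: [0.4974, -0.0435, 0.2801]
eef_rot: [-2.914, -0.011, -1.125]
ft_force: [-0.2, 0.8, -0.7]
gripper_width: 0.0
```

Run:
```python
from lid import *
lid(); o=ctrl.get_obs(); print(o["t"],o["eef_pos"],o["ft_force"],np.abs(o["qvel"]).max())
ctrl.finish_job()
```

```text
lid [(-0.003, 944, 0.11)] j [-0.18 -0.15  2.34  0.57  0.26  0.88]
14.2833 [ 0.49734396 -0.04354318  0.28016796] [0.62586698 0.30046608 0.77302412] 0.013240963068253406
the job is handed in; nothing more can be done
```

I set the teapot down on the cork trivet, pressed the tea chest lid shut until its catch snapped, and handed the job in at t = 14.3 s.

- **Teapot:** right after release it stood upright, about 3 mm from the trivet's centre by the side camera and about 5 mm by the top one. A later measurement, with the gripper partly hiding the pot, gave about 10 mm. That is still within the 25 mm allowed.
- **Lid:** it went from 0.40 rad to shut, and read about -0.003 rad after I let go, so it stays shut by itself. The highest push I read was about 12 N.
- **Arm and other things:** the arm was clear, with less than 1 N on the wrist. The last picture showed the mug, spice jar, french press and tumbler in place; the coffee jar and sugar bowl were partly hidden. I judged this by eye and measured no shifts.
- **Disagreement:** the spout pointed towards the robot, not to its left as described, so I took the handle's direction from the cameras.

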